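Stand the soap bottle back in its dish and hold the pump down

TASK

The hand-soap pump bottle has been knocked over and its pump has to be primed again: pick the bottle up, stand it upright inside the round blue soap dish without dropping it, and let go. Then press its pump head straight down to the bottom of its stroke and keep it pressed: finish while you are still holding it fully down, with the bottle standing upright in the dish. Leave the mug, tube, brush and stopper where they are.

Things in the scene. Friction and masses are not known exactly. Their poses are not given: they have to be found in the camera images.
- soap_pump: Hand-soap pump bottle, clear with blue soap and white pump, about 0.25 kg, 160 mm tall. z axis: foot to pump head. Round body 49 mm thick up to z = 112 mm, then a 30 mm neck up to 128 mm, then the pump head. The round body's axis lies at own x = 7.5 mm, y = 0; the spout points to own -x. Starts lying level, head to the left (+y, within 25 degrees), spout resting on the worktop on the robot's side.
- bottle_foot (a point): centre of the bottle's round foot, on the axis of its round body
- head_top (a point): point on top of the pump head, on the axis of the round body, 160 mm from the foot with the pump up; moves with the head. The head is a bar 23 mm wide, 126 to 160 mm above the foot, reaching 39 mm from the axis towards the spout's tip and 13 mm the other way. Pressing at this point does not tip the bottle.
- soap_pump_pump (a joint): travel of the pump head into the bottle: 0 up (as it starts) to 0.012 m pressed to its stop. A spring pushes it back up, about 0.67 N per mm: 8 N at full travel.
- soap_dish: Round blue stoneware soap dish with a low rim, 110 mm across, rim 11 mm high; its flat round floor inside the rim is about 95 mm across and 6 mm above the worktop, with flat white stripes. Fixed to the worktop. Origin: centre of its underside, z up.
- dish_floor (a point): centre of the dish's floor, 6 mm above the worktop
- mug: white mug, 78 mm across without the handle, 97 mm high, standing; origin at the centre of its underside; leave alone
- cream_tube: white and teal tube, 140 mm high, standing on its cap; origin at the centre of its underside; leave alone
- dish_brush: white dish brush with green bristles, 226 mm long, 53 mm high, lying; origin at the centre of its underside; leave alone
- bottle_stopper: black rubber bottle stopper, 27 mm wide, 65 mm high, standing; origin at the centre of its underside; leave alone
Not all that is in view belongs to the job. Leave any purple look-alike of the soap_dish alone.

How it is judged:
By the outcome, as a careful person would: the job done as asked, in the order asked, and still so for the second after the job is handed in, while the arm keeps its last pose, push and grip.
It also fails if it takes over 54 s, if anything falls off the work surface, if the arm or the gripper's body presses on something with over 40 N, if the wrist force passes 120 N, or if a joint passes its speed limit or range.

ROBOT

A 6-joint arm with a two-finger parallel gripper is mounted at the origin on a cart in front of the work surface, level with it; the furniture and walls round the work are solid. World frame = base frame: x ahead of the robot, y to its left, z up, the work surface at z = 0. Lengths are in m, angles in rad, forces in N, time in s.
With the tool pointing down it reaches from about 0.225 to 0.875 m from the base axis. Payload 3.4 kg.
Tool frame: the origin (TCP) lies midway between the tips of the shut fingers; the grasp point (between the pads) lies ctrl.hold_point_z behind it (ctrl.hold_point_z is the distance from the TCP to the grasp point, in m); z points along the fingers, y is the line along which they close (so a half turn about z gives the same grasp; the last joint's range is limited). The gripper opens to 85 mm and grips with 20 to 120 N. Pads are 22 mm wide; open, the fingers measure 114 mm over their backs; the gripper's body (76 mm by 85 mm) begins 54 mm behind the grasp point. The pads swing forward as they close: fully open they stand 13 mm farther back than shut.
Start: joints at [-1.444, 0.276, 1.505, -0, 1.361, -0.121], TCP at [0.141, -0.557, 0.231] pointing down, gripper open.
Joint ranges: [-2.89, 2.89], [-0.75, 2.08], [0.22, 2.7], [-1.18, 4.32], [0.11, 2.71], [-2.7, 2.7]. Speed limits (rad/s): [2.57, 2.57, 3.14, 3.14, 3.14, 3.14].

INTERFACE

Orientations are given as [roll, pitch, yaw] about the fixed x, y, z axes, in that order (R = Rz(yaw) Ry(pitch) Rx(roll)).
In Python, from station import ctrl, status, eyes, hand_in gives the robot as it stands. Calls block until the motion is done:
- ctrl.reach(position, orientation): joint-space move of the TCP to a pose.
- ctrl.servo_line(position, rotation=None, feed=0.15): straight line of the TCP; rotation=None keeps the orientation; feed is the mean speed in m/s.
- ctrl.set_joints(angles): joint-space move.
- ctrl.release() and ctrl.gripper_close(grip_force=None): open the fingers fully, or close them until they stop; grip_force is the grip in N (None keeps the last).
- ctrl.sleep(seconds).
- ctrl.inverse_kinematics(position, orientation): joint angles nearest the present ones, or None.
- status.read_state(): the state.
- eyes.snapshot(name): name is "scene" or "side" or "wrist"; returns the picture (384x512x3 uint8, red, green, blue); there is no depth.
- eyes.camera_params(name): a dict with "fovy" (degrees; the focal length in pixels is half the picture's height over the tangent of half this angle, whatever the lens; pixels are square), "cx", "cy" (the principal point, pixels), "eye" and "rotation" of the camera in the world. Camera axes: x right, y down, z forward; pixel columns grow to the right and rows downward; lengths in m; the calibration is good to about 2 mm. The wrist camera is an equidistant fisheye: a pixel r from the principal point sees the ray r / f radians off the axis. A picture is of the moment at which its call begins: read the wrist's pose just before it. camera_params takes no time and is no camera call; for the wrist camera it gives the pose at the moment of the call.
A pose or a line that the arm cannot do raises ctrl.IKError and nothing moves.
- hand_in(): hands the job in; it is judged then, once.
The state is a dict: "clock": time; "joint_positions": joint angles; "joint_vel": joint speeds; "joint_efforts": joint torques, N m; "tool_pos": TCP position; "ee_rot": TCP orientation; "wrist_force": force on the tool from outside, world axes, zero at the start; "torque": the same for the moment, N m; "width": opening from 0.0 (shut) to 1.0 (fully open); "finger_force": force on a finger pad.
Only numpy, scipy, OpenCV 4.12 (cv2) and the standard library are available. Lean on these libraries where they do the work, as an engineer would, in place of code of your own. Each camera call takes 0.05 s, during which the arm holds its last target. There are 200 camera calls.

## Working session

There is one attempt and no reset: what is moved stays moved. The work goes in short steps, each a Python script; the robot and the scene stay as the last script left them, time stands still between calls to the robot, and variables do not carry over. Pictures are saved under pics/ and viewed, at most 10 in all, crops included, and the job is handed in when it is done.

```bash
ls; mkdir -p pics; python3 - <<'E'
from station import ctrl,status,eyes
import cv2,numpy as np
a=eyes.snapshot("scene");b=eyes.snapshot("side")
cv2.imwrite("pics/a.png",a[:,:,::-1]);cv2.imwrite("pics/b.png",b[:,:,::-1])
for n in("scene","side","wrist"):print(n,eyes.camera_params(n))
print(ctrl.hold_point_z,status.read_state())
E
```

```text
pics
scene {'fovy': 42.309424970616035, 'cx': 247.8858526163927, 'cy': 192.50653608611105, 'eye': array([ 0.76847971, -1.05397121,  0.87242426]), 'rotation': array([-2.24901961,  0.00934782,  0.14854569])}
side {'fovy': 42.869821266310126, 'cx': 253.23556261280447, 'cy': 194.69795253834718, 'eye': array([ 0.56937591, -0.96812741,  0.67769853]), 'rotation': array([-2.16883855, -0.01940147, -0.00870454])}
wrist {'fovy': 65.70646984690485, 'cx': 260.1057661936691, 'cy': 199.7516889360829, 'eye': array([ 0.22072537, -0.53511208,  0.37280733]), 'rotation': array([ 2.81727280e+00,  1.11241871e-03, -1.32435908e+00])}
0.0187 {'clock': 0.1, 'joint_positions': array([-1.44397643e+00,  2.76527296e-01,  1.50600211e+00,  3.64847890e-05,
        1.36069088e+00, -1.21022781e-01]), 'joint_vel': array([-0.0016905 , -0.00081614, -0.00251896, -0.00227706,  0.00018942,
        0.00078565]), 'joint_efforts': array([ 1.32108758e-03, -4.17698944e+01, -2.46405244e+01, -1.99193883e-04,
        5.85533693e-03,  1.51522084e-05]), 'tool_pos': array([ 0.14099077, -0.55696836,  0.23053051]), 'ee_rot': array([-3.13998123e+00, -2.31909585e-04,  2.47834853e-01]), 'wrist_force': array([-0.07875101,  0.07709234, -0.09676684]), 'torque': array([-0.03658192, -0.01106775, -0.00310168]), 'finger_force': 0.0, 'width': 0.996140650343668}
```

View pics/a.png

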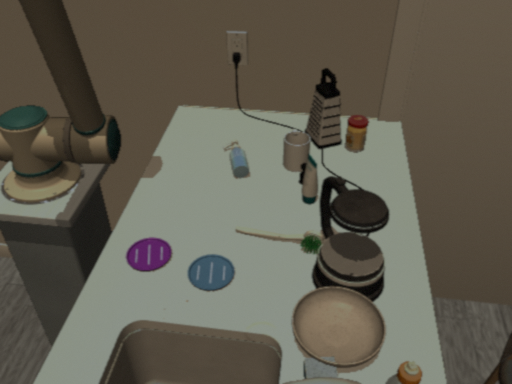

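View pics/b.png

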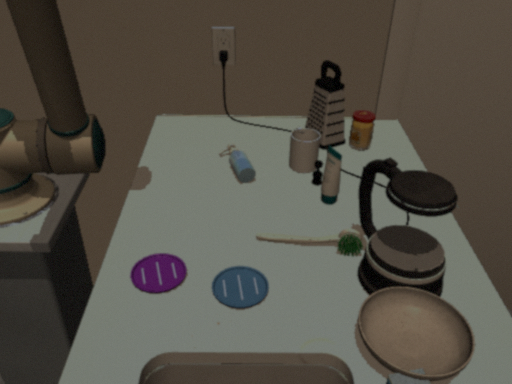

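The scene view shows the bottle lying at about (238,160) with its head at (232,146), the blue dish at (211,272) and the purple decoy at (149,254). In the side view the bottle is at (242,165) and the blue dish at (240,287). The mug is close to the bottle on its +x side.

```bash
cat > h.py <<'E'
import numpy as np,cv2
from scipy.spatial.transform import Rotation as R
from station import ctrl,status,eyes,hand_in
def ray(n,px,p=None):
    p=p or eyes.camera_params(n); f=192/np.tan(np.radians(p["fovy"])/2)
    u=np.array([(px[0]-p["cx"])/f,(px[1]-p["cy"])/f]); r=np.hypot(*u)
    if n=="wrist": v=np.array([*(u/max(r,1e-9)*np.sin(r)),np.cos(r)])
    else: v=np.array([*u,1.])
    return p["eye"],R.from_euler("xyz",p["rotation"]).apply(v/np.linalg.norm(v))
def plane(r,z): o,d=r; return o+d*(z-o[2])/d[2]
def tri(*rays):
    A=[np.eye(3)-np.outer(d,d) for o,d in rays]
    x=np.linalg.solve(sum(A),sum(a@o for a,(o,d) in zip(A,rays)))
    return x,[np.linalg.norm(a@(x-o)) for a,(o,d) in zip(A,rays)]
def blobs(img,lo,hi,amin=60):
    m=cv2.inRange(cv2.cvtColor(img,cv2.COLOR_RGB2HSV),lo,hi)
    m=cv2.morphologyEx(m,cv2.MORPH_CLOSE,np.ones((5,5)))
    c,_=cv2.findContours(m,cv2.RETR_EXTERNAL,cv2.CHAIN_APPROX_NONE)
    return sorted([x for x in c if cv2.contourArea(x)>amin],key=cv2.contourArea)[::-1]
E
python3 - <<'E'
from h import *
np.set_printoptions(precision=4,suppress=True)
D=[];B=[]
for n,f in(("scene","a"),("side","b")):
    im=cv2.imread(f"pics/{f}.png")[:,:,::-1].copy()
    for c in blobs(im,(95,60,60),(118,255,255)):
        print(n,cv2.contourArea(c),cv2.fitEllipse(c),cv2.minAreaRect(c))
        (D if cv2.boundingRect(c)[1]>220 else B).append(ray(n,cv2.fitEllipse(c)[0]) )
        if cv2.boundingRect(c)[1]>220:print("dish plane",plane(D[-1],.01))
        else:
          bx=cv2.boxPoints(cv2.minAreaRect(c)); print("box",[plane(ray(n,q),.0245)[:2] for q in bx])
print(tri(*D[:2]),tri(*B[:2]) if len(B)>1 else B)
E
```

```text
scene 1199.5 ((210.66793823242188, 271.9902038574219), (34.163822174072266, 44.76051712036133), 83.62757873535156) ((210.5, 272.0), (34.0, 45.0), 90.0)
dish plane [ 0.5602 -0.2981  0.01  ]
scene 78.0 ((238.82180786132812, 160.86050415039062), (10.054841041564941, 10.896171569824219), 161.9148406982422) ((238.8918914794922, 160.35133361816406), (10.52153491973877, 9.535140991210938), 80.53767395019531)
box [array([0.5357, 0.1526]), array([0.5624, 0.1646]), array([0.5758, 0.1124]), array([0.5498, 0.1009])]
side 1729.0 ((239.69898986816406, 286.4040222167969), (39.836814880371094, 55.31778335571289), 89.54782104492188) ((239.5, 286.0), (40.0, 55.0), 90.0)
dish plane [ 0.5624 -0.2981  0.01  ]
side 132.5 ((241.75177001953125, 162.4332275390625), (11.031492233276367, 20.230148315429688), 148.92041015625) ((241.11207580566406, 160.09483337402344), (19.695964813232422, 11.686274528503418), 66.80140686035156)
box [array([0.5343, 0.1882]), array([0.5631, 0.2146]), array([0.5841, 0.1186]), array([0.5566, 0.0952])]
(array([ 0.5624, -0.3059,  0.0183]), [np.float64(0.0003921116954589494), np.float64(0.0003921116954588717)]) (array([0.5624, 0.0931, 0.0516]), [np.float64(0.0008834499916646343), np.float64(0.000883449991664562)])
```

```bash
cat >> h.py <<'E'
def rpy(x,z):
    x=np.array(x,float);z=np.array(z,float);z/=np.linalg.norm(z);x-=z*(x@z);x/=np.linalg.norm(x)
    return R.from_matrix(np.c_[x,np.cross(z,x),z]).as_euler("xyz")
def lying(a,al): # bottle axis (xy unit, foot->head), tilt: tool points down and towards the foot
    a=np.array([*a,0.]); z=-np.cos(al)*np.array([0,0,1.])-np.sin(al)*a
    return rpy(a,z),z
def standing(psi,al):
    z=np.array([np.cos(al)*np.cos(psi),np.cos(al)*np.sin(psi),-np.sin(al)])
    return rpy([0,0,1.],z),z
E
python3 - <<'E'
from h import *
np.set_printoptions(precision=2,suppress=True)
h=ctrl.hold_point_z
for al in (0,.3,.5,.7):
    o,z=lying((-.2,.98),al); print(al,ctrl.inverse_kinematics(np.array([.555,.13,.025])+h*z,o))
    for psi in (-1.2,-.9,-.5,-.2,.2,.6,1.,1.57):
        o,z=standing(psi,al); print("  ",psi,ctrl.inverse_kinematics(np.array([.561,-.298,.075])+h*z,o))
for p in((.5,-.3,.3),(.555,.1,.25)): print(ctrl.inverse_kinematics(np.array(p),rpy((0,1,0),(0,0,-1))))
# move & look
o=rpy((0,1,0),(0,0,-1))
ctrl.reach([.56,-.33,.28],o); pd=eyes.camera_params("wrist"); im=eyes.snapshot("wrist"); cv2.imwrite("pics/wd.png",im[:,:,::-1])
for c in blobs(im,(95,60,60),(118,255,255),400):
    e=cv2.fitEllipse(c); rw=ray("wrist",e[0],pd); print(cv2.contourArea(c),e,plane(rw,.01))
    print(tri(rw,ray("scene",(210.67,271.99)),ray("side",(239.7,286.4))))
ctrl.reach([.555,.06,.26],o); p1=eyes.camera_params("wrist"); im=eyes.snapshot("wrist"); cv2.imwrite("pics/w1.png",im[:,:,::-1])
print(p1,status.read_state()["clock"])
E
```

```text
0 [ 0.11  0.48  1.82 -0.    0.85 -0.09]
   -1.2 [-0.1   0.97  2.24  4.24  1.6  -1.51]
   -0.9 [-0.28  1.06  2.45  3.8   1.87 -1.35]
   -0.5 [-0.72  1.18  2.61  2.87  2.2  -1.73]
   -0.2 [-1.02  1.11  2.52  2.26  1.9  -1.94]
   0.2 [-1.19  0.98  2.26  1.75  1.59 -1.66]
   0.6 [-1.18  0.96  1.93  1.36  1.62 -1.33]
   1.0 [-1.1   1.01  1.6   1.1   1.83 -1.11]
   1.57 [-0.94  1.14  1.14  0.84  2.22 -0.97]
0.3 [ 0.29  0.51  1.8  -0.39  0.89  0.34]
   -1.2 [-0.14  0.74  2.23  4.26  1.19 -1.73]
   -0.9 [-0.31  0.76  2.43  3.73  1.31 -1.54]
   -0.5 [-0.71  0.81  2.57  2.95  1.5  -1.62]
   -0.2 [-0.99  0.78  2.5   2.38  1.37 -1.67]
   0.2 [-1.15  0.74  2.25  1.74  1.24 -1.41]
   0.6 [-1.16  0.78  1.94  1.28  1.37 -1.15]
   1.0 [-1.09  0.86  1.62  0.98  1.63 -1.01]
   1.57 [-0.92  1.01  1.19  0.7   2.03 -0.99]
0.5 [ 0.39  0.57  1.79 -0.6   0.98  0.58]
   -1.2 None
   -0.9 [-0.35  0.57  2.36  3.77  0.9  -1.71]
   -0.5 [-0.69  0.57  2.47  2.94  0.97 -1.55]
   -0.2 [-0.93  0.57  2.41  2.34  0.96 -1.44]
   0.2 [-1.09  0.6   2.2   1.65  1.01 -1.18]
   0.6 [-1.11  0.67  1.92  1.18  1.22 -0.99]
   1.
[... 385 characters left out ...]
.68  1.64  0.79  1.37 -0.82]
   1.57 [-0.87  0.82  1.29  0.52  1.74 -0.98]
[-0.66  0.26  1.36  0.    1.52 -0.66]
[ 0.05  0.25  1.5  -0.    1.4   0.05]
4649.5 ((261.7529296875, 135.17335510253906), (76.3028793334961, 77.62390899658203), 84.59344482421875) [ 0.56 -0.29  0.01]
(array([ 0.56, -0.29,  0.  ]), [np.float64(0.0007585010399723129), np.float64(0.002126396732236797), np.float64(0.001480144385405761)])
{'fovy': 65.70646984690485, 'cx': 260.1057661936691, 'cy': 199.7516889360829, 'eye': array([0.56, 0.14, 0.4 ]), 'rotation': array([ 2.82, -0.  , -0.  ])} 3.4<stdin>:7: UserWarning: Gimbal lock detected. Setting third angle to zero since it is not possible to uniquely determine all angles.
```

View pics/w1.png

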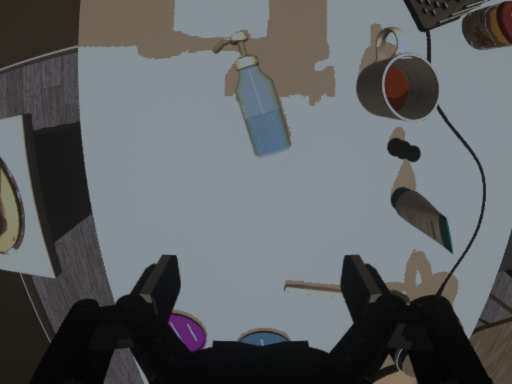

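The wrist view shows the bottle clearly: foot at about (273,153), shoulder at (251,71), pump head at (238,40) and spout tip at (216,47). Nothing is in the way of a grasp from above. Next I'll take a second view and triangulate.

```bash
python3 - <<'E'
from h import *
np.set_printoptions(precision=4,suppress=True)
im=cv2.imread("pics/w1.png"); hs=cv2.cvtColor(im,cv2.COLOR_BGR2HSV)
for q in((265,130),(255,90),(262,100),(247,62),(240,38),(220,110),(310,130),(285,140)): print(q,hs[q[1],q[0]])
o=rpy((0,1,0),(0,0,-1))
P=[eyes.camera_params("wrist")]
ctrl.servo_line([.49,.09,.20],feed=.2)
P.append(eyes.camera_params("wrist"));i2=eyes.snapshot("wrist");cv2.imwrite("pics/w2.png",i2[:,:,::-1])
import pickle;pickle.dump(P,open("P.pkl","wb"))
t=[cv2.resize(im[20:180,180:340],(480,480)),]
e2=i2[:,:,::-1]; hs2=cv2.cvtColor(e2,cv2.COLOR_BGR2HSV)
m=[cv2.resize(cv2.inRange(h,(98,60,40),(118,255,255)),(400,300)) for h in(hs,hs2)]
cv2.imwrite("pics/c.png",np.vstack([np.hstack([cv2.resize(e2,(400,300)),cv2.cvtColor(m[1],8)]),np.hstack([cv2.resize(im,(400,300)),cv2.cvtColor(m[0],8)])]))
E
```

```text
(265, 130) [105  96 128]
(255, 90) [108  68 147]
(262, 100) [106  66 131]
(247, 62) [104  32 151]
(240, 38) [ 73  16 141]
(220, 110) [102  26 149]
(310, 130) [101  27 149]
(285, 140) [ 94  64 108]
```

View pics/c.png

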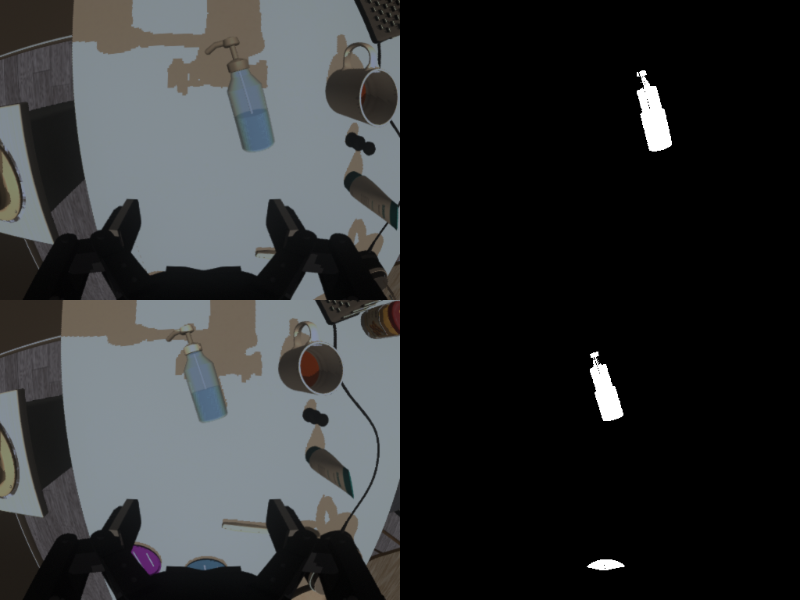

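```bash
python3 - <<'E'
from h import *
import pickle
np.set_printoptions(precision=4,suppress=True)
P=pickle.load(open("P.pkl","rb"));N=[];O=[]
for k,p in zip("12",P):
    im=cv2.cvtColor(cv2.imread(f"pics/w{k}.png"),cv2.COLOR_BGR2RGB)
    c=blobs(im,(85,45,40),(118,255,255),300); c=[x for x in c if cv2.boundingRect(x)[1]<250][0]
    m=np.zeros(im.shape[:2],np.uint8);cv2.drawContours(m,[c],-1,1,-1)
    ys,xs=np.nonzero(m); 
    g=np.array([plane(ray("wrist",q,p),.0245)[:2] for q in zip(xs,ys)])
    mu=np.zeros(2);a=None
    keep=np.ones(len(g),bool)
    for _ in range(3):
        a=np.linalg.svd(g[keep]-g[keep].mean(0),full_matrices=False)[2][0]; a*=np.sign(a[1]); s=g@a; keep=(s<s.min()+.10)&(s>s.min()+.012)
    w=[]
    n=np.array([-a[1],a[0]])
    bins=np.arange(s.min()+.004,s.max(),.012); ctr=[]
    for b in bins:
        t=(g@n)[(s>=b)&(s<b+.012)]
        if len(t): ctr.append((b+.006,(t.min()+t.max())/2,np.ptp(t)))
    ctr=np.array(ctr); print("len",np.ptp(s),"axis",a); print((ctr-[s.min(),0,0]).T)
    gd=ctr[(ctr[:,2]>.04)]; f=np.polyfit(gd[:,0],gd[:,1],1)
    pts=[np.array([*(t*a+np.polyval(f,t)*n),.0245]) for t in (s.min(),s.min()+.10)]
    print("foot,+100mm",pts); e=p["eye"]
    N.append(np.cross(pts[0]-e,pts[1]-e));O.append(e); N[-1]/=np.linalg.norm(N[-1]); F=pts[0]
d=np.cross(*N);d/=np.linalg.norm(d); A=np.array([*N,d]); x=np.linalg.solve(A,[N[0]@O[0],N[1]@O[1],d@F]); print("line",x,d)
E
```

```text
len 0.11589279089096356 axis [-0.2937  0.9559]
[[ 0.01    0.022   0.034   0.046   0.058   0.07    0.082   0.094   0.106
   0.118 ]
 [-0.5709 -0.5711 -0.5712 -0.5713 -0.5713 -0.5703 -0.5713 -0.5714 -0.5717
  -0.5722]
 [ 0.0416  0.0415  0.0419  0.0416  0.0394  0.0352  0.0335  0.0331  0.0173
   0.0161]]
foot,+100mm [array([0.5732, 0.078 , 0.0245]), array([0.5448, 0.1739, 0.0245])]
len 0.11820115029817221 axis [-0.2708  0.9626]
[[ 0.01    0.022   0.034   0.046   0.058   0.07    0.082   0.094   0.106
   0.118 ]
 [-0.5748 -0.5746 -0.5745 -0.5744 -0.5743 -0.5747 -0.5744 -0.5744 -0.5745
  -0.573 ]
 [ 0.0423  0.0421  0.0423  0.0426  0.0419  0.0352  0.0346  0.0338  0.0201
   0.0171]]
foot,+100mm [array([0.5762, 0.0747, 0.0245]), array([0.5481, 0.1706, 0.0245])]
line [0.5745 0.0739 0.0354] [ 0.284  -0.9586 -0.021 ]
```

Both views agree to within 4 mm: foot at about (0.575, 0.073), axis about (-0.284, 0.959), level to about 1°, and sizes plausible. Next is the grasp and lift.

```bash
cat >> h.py <<'E'
a=np.array([-.284,.959]);a/=np.linalg.norm(a)
foot=np.array([.5753,.0725,.0245]); AL=.4
E
python3 - <<'E'
from h import *
np.set_printoptions(precision=4,suppress=True)
o,z=lying(a,AL); g=foot+np.array([*(a*.062),.0015]); t=g+ctrl.hold_point_z*z
ctrl.reach(t-.12*z,o); ctrl.servo_line(t,o,feed=.1)
s=status.read_state(); print(s["tool_pos"]-t,s["wrist_force"])
ctrl.gripper_close(grip_force=40); s=status.read_state();print(s["width"]*85,s["finger_force"],s["tool_pos"]-t,s["wrist_force"])
T=R.from_euler("xyz",s["ee_rot"]).inv()
np.save("grasp.npy",[T.apply(foot-s["tool_pos"]),T.apply([*a,0])])
ctrl.servo_line(t+np.array([0,0,.18]),feed=.15); s=status.read_state()
print(s["width"]*85,s["finger_force"],s["wrist_force"],s["torque"],s["clock"])
cv2.imwrite("pics/l.png",np.hstack([eyes.snapshot("side")[60:260,130:400],eyes.snapshot("wrist")[100:300,120:420]])[:,:,::-1])
for psi in(.6,1.,1.57):
  for hgt in (.0,.12):
    o,z=standing(psi,AL); print(psi,ctrl.inverse_kinematics(np.array([.561,-.296,.068+hgt])+.0187*z,o))
E
```

```text
[0.0005 0.0003 0.0006] [ 0.8434  0.0472 -0.2594]
47.515961088768854 40.91776728630066 [0.0002 0.0003 0.0005] [-1.0969  1.2168  4.1432]
47.928473917556424 41.408421993255615 [ 0.2283 -0.6073 -1.4773] [ 0.2797  0.0534 -0.0182] 7.7917
0.6 [-1.135   0.7313  1.9407  1.2415  1.2879 -1.0873]
0.6 [-1.135   0.538   1.8771  1.183   1.3785 -0.8398]
1.0 [-1.0686  0.8205  1.6325  0.9432  1.5496 -0.9782]
1.0 [-1.0686  0.6665  1.5752  0.9502  1.6734 -0.8067]
1.57 [-0.9146  0.9681  1.2138  0.6517  1.954  -1.0012]
1.57 [-0.9146  0.847   1.1557  0.7066  2.0936 -0.8761]
```

View pics/l.png

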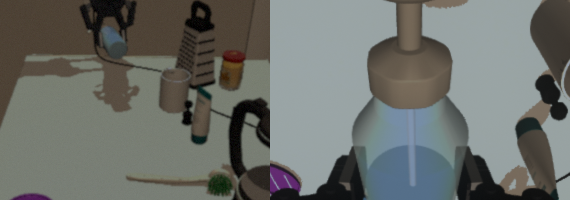

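The bottle is held: jaw width is about 48 mm, the side view shows it clear of the worktop, and the wrist view shows it centred between the pads. I'll carry it to hover upright over the dish and check the tilt.

```bash
python3 - <<'E'
from h import *
import pickle
np.set_printoptions(precision=4,suppress=True)
p=dict(pickle.load(open("P.pkl","rb"))[0]); p["eye"]=p["eye"]+np.array([.005,-.39,.02])
rw=ray("wrist",(261.753,135.173),p); rs=ray("scene",(210.67,271.99)); rb=ray("side",(239.7,286.4))
print([plane(q,.008) for q in(rw,rs,rb)],tri(rw,rs,rb))
d=np.mean([plane(q,.008)[:2] for q in(rw,rs,rb)],0,)
f,ax=np.load("grasp.npy"); o,z=standing(1.0,AL); Rm=R.from_euler("xyz",o); print(Rm.apply(ax))
tgt=np.array([*d,.006]); t=tgt-Rm.apply(f); np.save("place.npy",t); np.save("dish.npy",tgt)
ctrl.reach(t+[0,0,.10],o); s=status.read_state();print(t,s["tool_pos"],s["width"]*85,s["clock"],s["wrist_force"],s["torque"])
i=eyes.snapshot("side");j=eyes.snapshot("scene");cv2.imwrite("pics/h.png",cv2.resize(np.hstack([i[130:330,140:340],j[110:310,110:310]]),(800,400))[:,:,::-1])
E
```

```text
[array([ 0.5632, -0.2922,  0.008 ]), array([ 0.5597, -0.2964,  0.008 ]), array([ 0.5624, -0.296 ,  0.008 ])] (array([ 0.5615, -0.2931,  0.0051]), [np.float64(0.0017757065696775045), np.float64(0.002617844804905808), np.float64(0.0008731975000467134)])
[ 0.0002 -0.0001  1.    ]
[ 0.5701 -0.2822  0.0609] [ 0.5704 -0.2806  0.161 ] 47.52945748583871 9.475 [ 0.3162  1.0174 -1.8755] [-0.6055  0.4228  0.0329]
```

View pics/h.png

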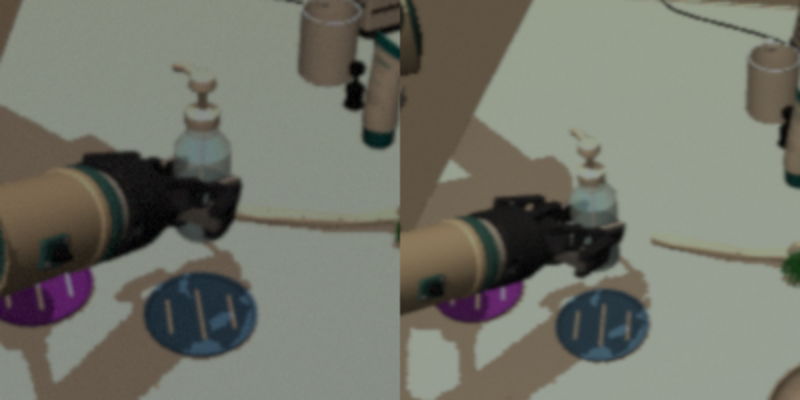

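Both crops show the bottle upright above the blue dish (about (205,315) in the left crop), with the brush clear of the gripper. I'll lower it to contact.

```bash
python3 - <<'E'
from h import *
np.set_printoptions(precision=4,suppress=True)
t=np.load("place.npy"); o,z=standing(1.0,AL)
ctrl.servo_line(t+[0,0,.008],feed=.1); ctrl.sleep(.2); f0=status.read_state()["wrist_force"]
for k in range(16):
    ctrl.servo_line(t+[0,0,.007-.001*k],feed=.02); s=status.read_state(); df=s["wrist_force"]-f0
    if df[2]>4: break
print(k,.007-.001*k,df,s["tool_pos"]-t,s["width"]*85)
i=eyes.snapshot("side");j=eyes.snapshot("scene")
ctrl.release(); ctrl.sleep(.3); s=status.read_state()
print(s["width"],s["wrist_force"],s["clock"])
k=eyes.snapshot("side");l=eyes.snapshot("scene")
cv2.imwrite("pics/r.png",cv2.resize(np.vstack([np.hstack([i[150:330,150:350],j[130:310,120:320]]),np.hstack([k[150:330,150:350],l[130:310,120:320]])]),(660,594))[:,:,::-1])
E
```

```text
15 -0.008 [-1.3685 -2.0647  2.8057] [ 0.0001  0.     -0.0072] 47.61861236192545
0.9963603082914999 [-1.2541  0.5613  0.3044] 15.7083
```

View pics/r.png

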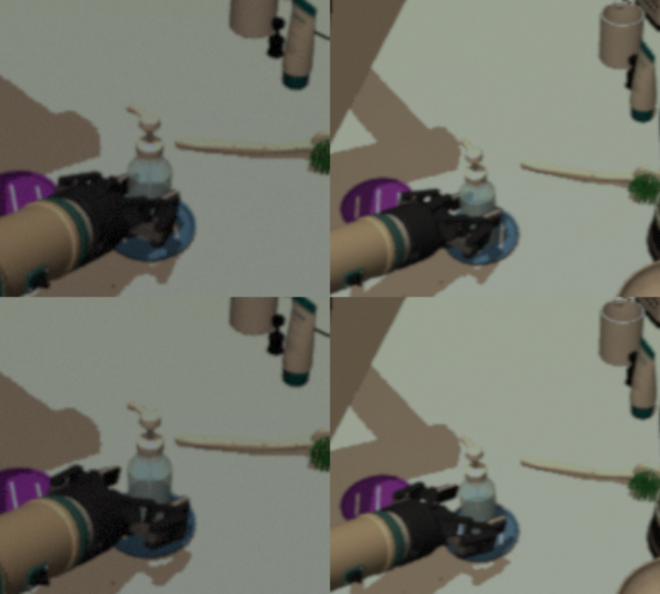

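The bottle stays upright in the dish after release (head at about (150,410) in the lower-left crop). I'll retreat, then view it from above twice to locate the head.

```bash
python3 - <<'E'
from h import *
import pickle
np.set_printoptions(precision=4,suppress=True)
s=status.read_state(); o,z=standing(1.0,AL); t=s["tool_pos"]
ctrl.servo_line(t-.13*z,feed=.15); ctrl.servo_line(t-.13*z+[0,0,.17],feed=.25); ctrl.gripper_close()
o=rpy((0,1,0),(0,0,-1)); P=[];I=[]
for q in ([.561,-.38,.26],[.52,-.34,.25]):
    ctrl.reach(q,o); P.append(eyes.camera_params("wrist"));I.append(eyes.snapshot("wrist"))
pickle.dump((P,I),open("V.pkl","wb")); print(P,status.read_state()["clock"])
cv2.imwrite("pics/v.png",np.hstack([x[:,60:460] for x in I])[:,:,::-1])
E
```

```text
[{'fovy': 65.70646984690485, 'cx': 260.1057661936691, 'cy': 199.7516889360829, 'eye': array([ 0.5607, -0.2957,  0.4016]), 'rotation': array([ 2.8191,  0.0019, -0.0018])}, {'fovy': 65.70646984690485, 'cx': 260.1057661936691, 'cy': 199.7516889360829, 'eye': array([ 0.5185, -0.2571,  0.3905]), 'rotation': array([ 2.8201,  0.0034, -0.005 ])}] 19.7333
```

View pics/v.png

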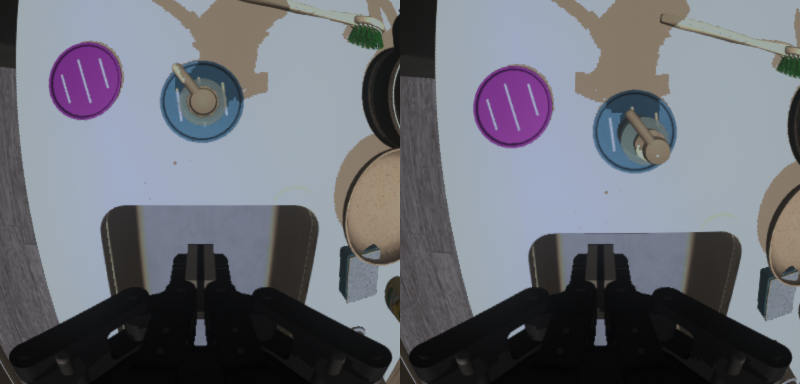

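View 1 is directly overhead: the round end of the head is at about (263,100) in the full frame and concentric with the bottle. View 2 shows it at about (316,151). I'll refine these with Hough circles and triangulate.

```bash
python3 - <<'E'
from h import *
import pickle
np.set_printoptions(precision=4,suppress=True)
P,I=pickle.load(open("V.pkl","rb")); rs=[]
for p,im,g in zip(P,I,((263,100),(316,151))):
    x0,y0=g[0]-25,g[1]-25; c=cv2.resize(cv2.cvtColor(im,cv2.COLOR_RGB2GRAY)[y0:y0+50,x0:x0+50],None,fx=4,fy=4,interpolation=cv2.INTER_CUBIC)
    h=cv2.HoughCircles(c,cv2.HOUGH_GRADIENT,1,200,param1=100,param2=15,minRadius=36,maxRadius=70)
    q=h[0,0]/4+[x0,y0,0]; print(q); rs.append(ray("wrist",q[:2],p))
print(tri(*rs),[plane(r,.166) for r in rs],np.load("dish.npy"))
E
```

```text
[263.125 101.125  12.325]
[317.875 151.875  12.525]
(array([ 0.5626, -0.2936,  0.1631]), [np.float64(3.7241935789781756e-05), np.float64(3.724193578977615e-05)]) [array([ 0.5626, -0.2936,  0.166 ]), array([ 0.562 , -0.2931,  0.166 ])] [ 0.5618 -0.2949  0.006 ]
```

```bash
python3 - <<'E'
from h import *
np.set_printoptions(precision=4,suppress=True)
o=rpy((0,1,0),(0,0,-1)); x=np.array([.5624,-.2934])
ctrl.reach([*x,.22],o); ctrl.servo_line([*x,.174],feed=.08); ctrl.sleep(.3); f0=status.read_state()["wrist_force"]
z=.174
while z>.142:
    z-=.001; ctrl.servo_line([*x,z],feed=.02); s=status.read_state(); df=s["wrist_force"]-f0
    print(round(z,4),s["tool_pos"],df)
    if df[2]>18: break
ctrl.sleep(.5); s=status.read_state(); print(s["tool_pos"],s["wrist_force"]-f0,s["torque"],s["clock"])
i=eyes.snapshot("side");j=eyes.snapshot("scene")
cv2.imwrite("pics/p.png",cv2.resize(np.hstack([i[150:330,150:350],j[130:310,120:320]]),(800,360))[:,:,::-1])
E
```

```text
0.173 [ 0.5624 -0.2933  0.1729] [ 1.7584  0.2664 -0.3905]
0.172 [ 0.5623 -0.2934  0.1718] [ 1.4257 -0.031  -0.3361]
0.171 [ 0.5624 -0.2934  0.1709] [ 0.9913 -0.5236 -0.3275]
0.17 [ 0.5624 -0.2934  0.1699] [ 1.2432  0.0325 -0.3109]
0.169 [ 0.5624 -0.2934  0.1689] [ 1.0113 -0.5575  0.3167]
0.168 [ 0.5624 -0.2934  0.1679] [ 0.737  -0.6035 -0.2898]
0.167 [ 0.5624 -0.2934  0.1669] [ 0.522  -0.5661 -0.2602]
0.166 [ 0.5625 -0.2934  0.166 ] [ 1.1325 -0.2503 -0.6203]
0.165 [ 0.5625 -0.2934  0.1651] [ 2.0388 -0.2784  1.1192]
0.164 [ 0.5625 -0.2935  0.1641] [ 0.8832 -1.0399  1.643 ]
0.163 [ 0.5625 -0.2934  0.1631] [ 0.6934 -0.8232  1.8901]
0.162 [ 0.5625 -0.2935  0.1621] [ 0.5313 -0.6895  2.2299]
0.161 [ 0.5625 -0.2935  0.1611] [ 0.7795 -1.3317  3.0564]
0.16 [ 0.5625 -0.2935  0.1601] [1.5438 0.0527 3.8228]
0.159 [ 0.5625 -0.2935  0.1591] [ 1.4509 -0.5403  4.4673]
0.158 [ 0.5625 -0.2935  0.1582] [ 0.6764 -0.2529  5.508 ]
0.157 [ 0.5625 -0.2935  0.1574] [ 1.2104 -0.7209  5.1833]
0.156 [ 0.5626 -0.2935  0.1565] [ 0.8318 -0.9121  5.3593]
0.155 [ 0.5626 -0.2935  0.1556] [ 0.2052 -0.9763  6.9013]
0.154 [ 0.5626 -0.2935  0.1548] [0.9603 0.8753 7.2734]
0.153 [ 0.5628 -0.2937  0.1543] [ 0.647  -0.7629  9.4937]
0.152 [ 0.5632 -0.2939  0.1543] [-0.4065  0.2102 12.7966]
0.151 [ 0.5635 -0.2942  0.1543] [-0.5068  0.9403 14.9092]
0.15 [ 0.564  -0.2945  0.1543] [-0.6236  0.4308 18.7621]
[ 0.5639 -0.2945  0.1543] [-1.0275  1.4994 19.3234] [0.0421 0.2925 0.0113] 27.6417
```

View pics/p.png

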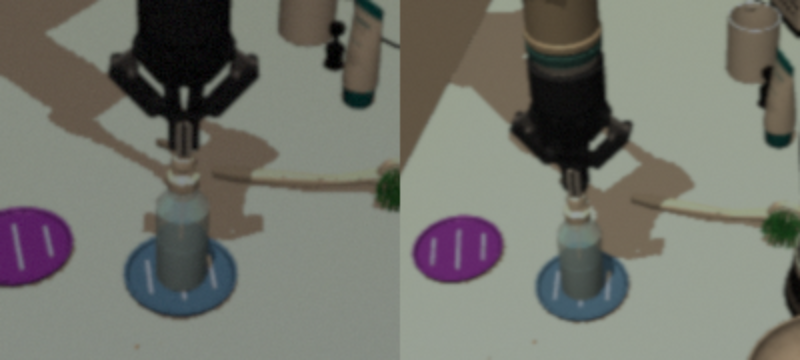

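The picture shows the bottle upright inside the blue dish with the fingers on its head. The head stopped at z = 0.1543, about 12 mm down, and the force then rose steeply to 19 N, so it is at its stop. I'm handing in now.

```bash
python3 -c "
from station import hand_in
print(hand_in())"
```

```text
the job is handed in; nothing more can be done
None
```

The soap bottle is standing upright in the blue dish with its pump head held at the bottom of its stroke (about 12 mm down, about 19 N), and I handed the job in at about 28 s on the robot's clock; no verdict was shown.

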